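Nest the three shells of a sample bath

TASK

Assemble the sample bath: first lower the white liner into the steel jacket until it sits on the bottom. Then take the orange insert out of its sloping cradle, stand it upright on the bare bench and let go of it, then pick it up again and lower it into the liner until it sits on the bottom. Leave the jacket where it stands, let no vessel drop, and do not disturb the other labware.

Things in the scene. Friction and masses are not known exactly. Their poses are not given: they have to be found in the camera images.
- jacket: The outer shell: open steel cup, outside diameter 84 mm, 70 mm high, wall 3.5 mm (inside diameter 77 mm), floor 4 mm thick; stands upright on the bench. Origin at the centre of its underside, z up towards the mouth.
- liner: The middle shell: open white plastic cup, outside diameter 66 mm, 97 mm high, straight wall 3 mm (inside diameter 60 mm), floor 4 mm thick, foot edge bevelled; stands upright on the bench. Origin at the centre of its underside, z up to the mouth. Seated, its rim is 31 mm above the jacket's rim.
- insert: The inner shell: open orange plastic cup, 51 mm across, 126 mm long, straight wall 3 mm, floor 4 mm, foot edge bevelled. It leans in the cradle: its z axis (foot to mouth) rises 25 degrees above level and points to the robot's right (roughly -y). Origin at the centre of its underside (foot), 45 mm above the bench at the start. Seated, its rim is 33 mm above the liner's rim.
- cradle: Blue fixed cradle, base plate 140 x 100 x 8 mm, with a sloping V of two rails that carries the 72 mm of the insert nearest its foot; the 54 mm nearest the mouth are free all round. Origin on the bench near its middle; its -x axis points to the mouth's side; the insert's foot lies at x = 50 mm, z = 45 mm.
- flask_a: Bystander: glass volumetric flask, 72 mm across, 165 mm high, origin at the centre of its underside.
- flask_b: Bystander: the same kind of flask, 72 mm across, 165 mm high, origin at the centre of its underside.
- amber_jar: Bystander: amber jar with black cap, 76 mm across, 110 mm high, origin at the centre of its underside.
- wash_bottle: Bystander: white bottle with red cap, 66 mm across, 170 mm high, origin at the centre of its underside.
- glass_beaker: Bystander: green glass beaker, 60 mm across, 75 mm high, origin at the centre of its underside.
- dish: Bystander: low white ceramic dish, 66 mm across, 22 mm high, origin at the centre of its underside.

How it is judged:
By the outcome, as a careful person would: the job done as asked, in the order asked, and still so for the second after the job is handed in, with the robot touching nothing.
It also fails if it takes over 72 s, if anything falls off the work surface, if the arm or the gripper's body presses on something with over 40 N, if the wrist force passes 120 N, or if a joint passes its speed limit or range.

ROBOT

A 6-joint arm with a two-finger parallel gripper is mounted at the origin on the work surface. World frame = base frame: x ahead of the robot, y to its left, z up, the work surface at z = 0. Lengths are in m, angles in rad, forces in N, time in s.
With the tool pointing down it reaches from about 0.35 to 0.725 m from the base axis. Payload 4.3 kg.
Tool frame: the origin (TCP) lies at the very end of the fingers, on their centre line; the grasp point (between the pads) lies 19 mm behind it; z points along the fingers, y is the line along which they close (so a half turn about z gives the same grasp; the last joint's range is limited). The gripper opens to 85 mm and grips with 20 to 120 N. Pads are 22 mm wide; open, the fingers measure 114 mm over their backs; the gripper's body (76 mm by 85 mm) begins 54 mm behind the grasp point. The pads swing forward as they close: fully open they stand 13 mm farther back than shut.
Start: joints at [1.087, 0.377, 0.081, 1.274, 0, 1.46], TCP at [0.21, 0.535, 0.231] pointing down, gripper open.
Joint ranges: [-2.72, 2.72], [-0.84, 1.66], [-1.02, 1.22], [-1.77, 2.12], [-1.37, 1.28], [-3.14, 3.14]. Speed limits (rad/s): [2.57, 2.57, 3.14, 3.14, 3.14, 3.14].

INTERFACE

Orientations are given as a unit quaternion [x, y, z, w].
In Python, from plant import bot, effector, telemetry, imaging gives the robot as it stands. The module is installed in compiled form; this text tells all that it offers. Calls block until the motion is done:
- bot.move_to(position, orientation): joint-space move of the TCP to a pose.
- bot.movel(position, orientation=None, velocity=0.15): straight line of the TCP; orientation=None keeps the orientation; velocity is the mean speed in m/s.
- bot.move_j(angles): joint-space move.
- effector.set_gripper(opening): finger opening in m; the grip force is fixed at half the most; returns when the fingers have stopped.
- bot.hold(seconds).
- bot.solve_ik(position, orientation): joint angles nearest the present ones, or None.
- telemetry.sense(): the state.
- imaging.grab_frame(name): name is "scene" or "top" or "wrist"; returns (picture, depth): 400x640x3 uint8, red, green, blue; 400x640 float32, m along the optical axis (not along the pixel's ray), 0 where there is no reading.
- imaging.camera_params(name): a dict with "K" (3x3 intrinsics, pixels), "R" (3x3) and "t" (3): a world point X has camera coordinates R X + t; the wrist camera has in their place "mount" (4x4, takes a point from camera to tool coordinates, whose origin is the TCP and whose axes are the flange's). Camera axes: x right, y down, z forward; pixel columns grow to the right and rows downward; lengths in m; the calibration is good to about 2 mm. A picture is of the moment at which its call begins: read the wrist's pose just before it. camera_params takes no time and is no camera call.
A pose or a line that the arm cannot do raises bot.MotionError and nothing moves.
- bot.sign_off(): hands the job in; it is judged then, once.
The state is a dict: "t": time; "q": joint angles; "joint_velocities": joint speeds; "tau": joint torques, N m; "tool_pos": TCP position; "ee_rot": TCP orientation; "force": force on the tool from outside, world axes, zero at the start; "ft_torque": the same for the moment, N m; "opening": finger opening in m; "grip_force": force on a finger pad.
Only numpy, scipy, OpenCV 4.12 (cv2) and the standard library are available. Lean on these libraries where they do the work, as an engineer would, in place of code of your own. Each camera call takes 0.05 s, during which the arm holds its last target. There are 200 camera calls.

## Working session

There is one attempt and no reset: what is moved stays moved. The work goes in short steps, each a Python script; the robot and the scene stay as the last script left them, time stands still between calls to the robot, and variables do not carry over. Pictures are saved under pics/ and viewed, at most 10 in all, crops included, and the job is handed in when it is done.

```bash
mkdir -p pics; cat > h.py <<'E'
import numpy as np, cv2
from plant import bot, effector, telemetry, imaging
from scipy.spatial.transform import Rotation as Rn
def cloud(name):
    s=telemetry.sense(); p,d=imaging.grab_frame(name); c=imaging.camera_params(name); K=np.array(c["K"])
    v,u=np.mgrid[0:400,0:640]
    P=np.stack([(u-K[0,2])/K[0,0]*d,(v-K[1,2])/K[1,1]*d,d],-1)
    if "mount" in c:
        M=np.array(c["mount"]); P=P@M[:3,:3].T+M[:3,3]
        P=P@Rn.from_quat(s["ee_rot"]).as_matrix().T+np.array(s["tool_pos"])
    else: P=(P-np.array(c["t"]))@np.array(c["R"])
    P[d==0]=np.nan
    return p,P
def save(p,f): cv2.imwrite("pics/"+f,cv2.cvtColor(p,cv2.COLOR_RGB2BGR))
E
python3 - <<'E'
from h import *
s=telemetry.sense(); print(s["t"],s["ee_rot"],s["opening"],s["force"])
for n in("scene","top"):
    p,P=cloud(n); save(p,n+".png"); np.savez("/tmp/"+n,p=p,P=P); c=imaging.camera_params(n); print(n,c["K"],np.array(c["R"]).round(3).tolist(),c["t"])
print(imaging.camera_params("wrist"))
E
```

```text
0.0 [ 1.85815989e-01  9.82584031e-01 -9.78826294e-04 -2.87851261e-04] 0.08515537338715401 [0.55434437 0.97031334 0.27475677]
scene [[397.23258537   0.         323.12053044]
 [  0.         397.23258537 198.24523572]
 [  0.           0.           1.        ]] [[0.812, 0.583, 0.015], [0.43, -0.581, -0.691], [-0.395, 0.568, -0.722]] [-0.46669778 -0.21289297  1.37840785]
top [[437.65743738   0.         312.92203787]
 [  0.         437.65743738 196.00981247]
 [  0.           0.           1.        ]] [[-0.029, -0.999, -0.023], [-0.997, 0.031, -0.077], [0.078, 0.02, -0.997]] [0.02966431 0.58910868 1.12100014]
{'K': array([[280.48172883,   0.        , 321.24494458],
       [  0.        , 280.48172883, 193.10303919],
       [  0.        ,   0.        ,   1.        ]]), 'mount': array([[ 4.77619738e-05, -9.45869832e-01, -3.24546235e-01,
         8.31119888e-02],
       [ 9.99999898e-01, -1.00263012e-04,  4.39375694e-04,
         4.50792573e-04],
       [-4.48132197e-04, -3.24546223e-01,  9.45869731e-01,
        -1.42866696e-01],
       [ 0.00000000e+00,  0.00000000e+00,  0.00000000e+00,
         1.00000000e+00]])}
```

View pics/top.png

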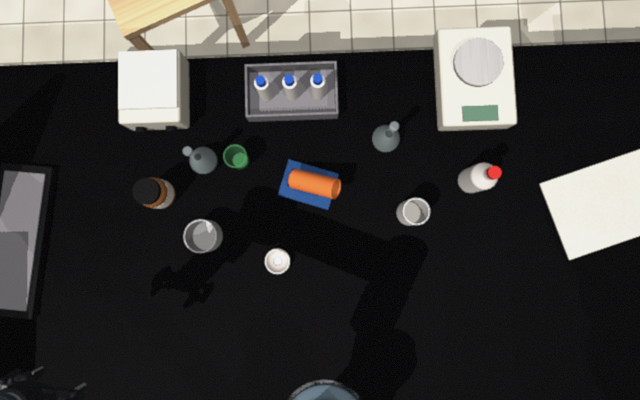

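View pics/scene.png

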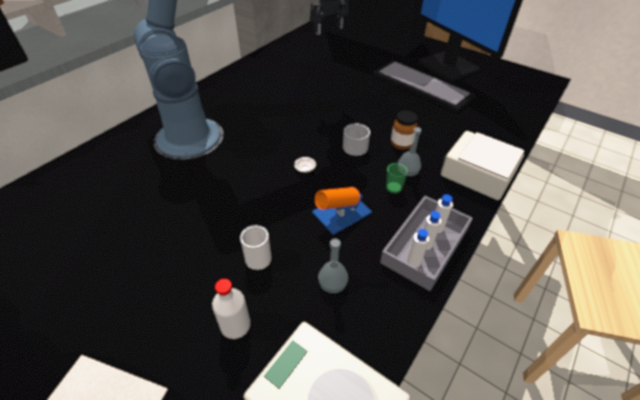

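The top view shows the jacket at (203,236), the liner at (413,211) and the insert in its cradle at (315,184) with its mouth to the right. The dish is at (277,261), the beaker at (236,156), the flasks at (203,160) and (386,138), the amber jar at (155,193) and the wash bottle at (478,178). The scene view agrees.

```bash
python3 - <<'E'
from h import *
from scipy.optimize import least_squares
D={n:np.load(f"/tmp/{n}.npz") for n in("top","scene")}
def fitc(Q,r):
    # rim points lie in annulus: outer radius r; robust circle fit
    f=lambda c:np.hypot(Q[:,0]-c[0],Q[:,1]-c[1])-r
    return least_squares(f,Q[:,:2].mean(0),loss="soft_l1",f_scale=.002).x
T=D["top"]["P"]; S=D["scene"]["P"]
for n,P,uv in(("top",T,dict(jacket=(203,236),liner=(413,211),flask_a=(203,160),flask_b=(386,138),amber=(155,193),wash=(478,178),beaker=(236,156),dish=(277,261))),
 ("scene",S,dict(jacket=(356,140),liner=(256,247),flask_a=(412,160),flask_b=(333,275),amber=(404,130),wash=(232,312),beaker=(397,178),dish=(305,164)))):
  for k,(u,v) in uv.items():
    w=35; Q=P[max(v-w,0):v+w,u-w:u+w].reshape(-1,3); Q=Q[~np.isnan(Q[:,0])]
    c0=P[v-4:v+5,u-4:u+5].reshape(-1,3); c0=np.nanmedian(c0,0)
    Q=Q[(np.hypot(*(Q[:,:2]-c0[:2]).T)<.065)&(Q[:,2]>.008)]
    out=""
    if k in("jacket","liner"):
        h,r=dict(jacket=(.07,.0403),liner=(.097,.0315))[k]
        R=Q[abs(Q[:,2]-h)<.006]; c=fitc(R,r); out=f"rim fit {c.round(4)} n={len(R)} zmed {np.median(R[:,2]):.4f} rms {np.std(np.hypot(*(R[:,:2]-c).T)):.4f}"
    print(n,k,((Q.min(0)+Q.max(0))/2).round(3)[:2],"zmax",Q[:,2].max().round(3),out)
  p=D[n]["p"]; hsv=cv2.cvtColor(p,cv2.COLOR_RGB2HSV)
  for k,lo,hi in(("insert",(3,150,80),(16,255,255)),("cradle",(100,120,40),(125,255,255))):
    m=cv2.inRange(hsv,lo,hi).astype(bool); Q=P[m]; Q=Q[~np.isnan(Q[:,0])]
    m0=(Q[:,0]>.3)&(Q[:,0]<.75)&(abs(Q[:,1])<.2)
    Q=Q[m0]
    if k=="insert":
        a=np.array([0,-np.cos(np.radians(25)),np.sin(np.radians(25))])
        # cylinder fit: azimuth + point, radius 25.5 outside pts
        def f(x,Q=Q):
            a=np.array([np.cos(x[0])*np.cos(.4363),np.sin(x[0])*np.cos(.4363),np.sin(.4363)])
            d=Q-np.array([x[1],x[2],.045]); return np.linalg.norm(np.cross(d,a),axis=1)-.0255
        x=least_squares(f,[-1.57,*Q[:,:2].mean(0)+[0,.05]],loss="soft_l1",f_scale=.0015).x
        a=np.array([np.cos(x[0])*np.cos(.4363),np.sin(x[0])*np.cos(.4363),np.sin(.4363)])
        s=(Q-[x[1],x[2],.045])@a
        print(n,"insert az",np.degrees(x[0]),x[1:],"s",np.percentile(s,[0,2,98,100]).round(4),"res",np.median(abs(f(x))).round(4))
    else: print(n,k,len(Q),cv2.minAreaRect((Q[Q[:,2]<.012][:,:2]*1000).astype(np.float32)))
E
```

```text
top jacket [0.495 0.298] zmax 0.076 rim fit [0.4941 0.2973] n=189 zmed 0.0701 rms 0.0012
top liner [ 0.532 -0.231] zmax 0.102 rim fit [ 0.5385 -0.2366] n=126 zmed 0.0974 rms 0.0011
top flask_a [0.692 0.278] zmax 0.169 
top flask_b [ 0.735 -0.18 ] zmax 0.171 
top amber [0.607 0.416] zmax 0.117 
top wash [ 0.618 -0.395] zmax 0.176 
top beaker [0.693 0.229] zmax 0.082 
top dish [0.424 0.111] zmax 0.029 
top insert az -108.43058110060943 [0.63590868 0.06588102] s [0.0061 0.0111 0.1281 0.1299] res 0.0011
top cradle 1060 ((624.2647094726562, 25.022689819335938), (144.70167541503906, 104.94220733642578), 71.67225646972656)
scene jacket [0.498 0.289] zmax 0.074 rim fit [0.4971 0.2953] n=65 zmed 0.0675 rms 0.0018
scene liner [ 0.542 -0.24 ] zmax 0.1 rim fit [ 0.541  -0.2399] n=146 zmed 0.0954 rms 0.0012
scene flask_a [0.697 0.264] zmax 0.166 
scene flask_b [ 0.737 -0.187] zmax 0.167 
scene amber [0.612 0.411] zmax 0.113 
scene wash [ 0.623 -0.406] zmax 0.174 
scene beaker [0.696 0.203] zmax 0.078 
scene dish [0.426 0.11 ] zmax 0.024 
scene insert az -102.21648199834944 [0.62923675 0.06276481] s [-0.0764 -0.0599  0.1251  0.1288] res 0.0019
scene cradle 967 ((624.3964233398438, 35.238372802734375), (170.24501037597656, 113.15116882324219), 69.70713806152344)
```

```bash
cat >> h.py <<'E'
def frame(z,y):
    z=np.array(z,float); z/=np.linalg.norm(z); y=np.array(y,float); y-=z*(y@z); y/=np.linalg.norm(y)
    return Rn.from_matrix(np.stack([np.cross(y,z),y,z],1)).as_quat()
def down(yaw): return frame([0,0,-1],[np.sin(yaw),-np.cos(yaw),0])  # tool x along yaw
def tilt(az,phi,sg=1):
    # tool z leans phi below level... phi=90 down, 0 level, heading az; closing line horizontal
    return frame([np.cos(az)*np.cos(phi),np.sin(az)*np.cos(phi),-np.sin(phi)],[sg*-np.sin(az),sg*np.cos(az),0])
E
python3 - <<'E'
from h import *
rd=np.radians
for nm,p in(("jacket",(.494,.297)),("liner",(.54,-.238)),("stand",(.47,-.13)),("cradle",(.61,.0))):
    print(nm,[(d,[round(a,2) for a in q]) for d in range(-180,180,30) for z in [.25] if (q:=bot.solve_ik([*p,z],down(rd(d)))) is not None and bot.solve_ik([*p,.08],down(rd(d))) is not None][:12:2])
az=rd(-108.4); a=np.array([np.cos(az)*np.cos(rd(25)),np.sin(az)*np.cos(rd(25)),np.sin(rd(25))])
foot=np.array([.636,.066,.045]); g=foot+a*.105
for alpha in range(0,100,15):   # tool z dip below level = 25+alpha heading -az
  for sg in(1,-1):
    q=tilt(az+np.pi,rd(25+alpha),sg); R=Rn.from_quat(q).as_matrix()
    ok=bot.solve_ik(g+R[:,2]*.019,q) is not None
    ok2=bot.solve_ik(g+R[:,2]*.019+[0,0,.1],q) is not None
    # upright: tool dip = 90-... rotated by 65 deg: dip 90+alpha -> heading reversed dip 90-alpha
    st=[]
    for sp in((.47,-.13),(.55,-.2),(.5,-.2),(.45,0.)):
      for hd in range(-180,180,15):
        q2=tilt(rd(hd),rd(90-alpha),sg); R2=Rn.from_quat(q2).as_matrix()
        if bot.solve_ik(np.array([*sp,.106])+R2[:,2]*.019,q2) is not None: st.append((*sp,hd))
    print(alpha,sg,ok,ok2,len(st),st[:12:3])
E
```

```text
jacket [(-180, [np.float64(0.43), np.float64(0.38), np.float64(0.13), np.float64(1.32), np.float64(0.0), np.float64(0.43)]), (-120, [np.float64(0.43), np.float64(0.38), np.float64(0.13), np.float64(1.32), np.float64(0.0), np.float64(-0.62)]), (-60, [np.float64(0.43), np.float64(0.38), np.float64(0.13), np.float64(1.32), np.float64(0.0), np.float64(-1.66)]), (0, [np.float64(0.43), np.float64(0.38), np.float64(0.13), np.float64(1.32), np.float64(0.0), np.float64(-2.71)]), (60, [np.float64(0.43), np.float64(0.38), np.float64(0.13), np.float64(1.32), np.float64(0.0), np.float64(2.53)]), (120, [np.float64(0.43), np.float64(0.38), np.float64(0.13), np.float64(1.32), np.float64(0.0), np.float64(1.48)])]
liner [(-180, [np.float64(-0.52), np.float64(0.41), np.float64(0.17), np.float64(1.34), np.float64(0.0), np.float64(-0.52)]), (-120, [np.float64(-0.52), np.float64(0.41), np.float64(0.17), np.float64(1.34), np.float64(0.0), np.float64(-1.57)]), (-60, [np.float64(-0.52), np.float64(0.41), np.float64(0.17), np.float64(1.34), np.float64(0.0), np.float64(-2.62)]), (0, [np.float64(-0.52), np.floa
[... 2429 characters left out ...]
13, 30)]
45 -1 True True 75 [(0.47, -0.13, -180), (0.47, -0.13, -135), (0.47, -0.13, -90), (0.47, -0.13, 30)]
60 1 True True 55 [(0.47, -0.13, -165), (0.47, -0.13, -120), (0.47, -0.13, -75), (0.47, -0.13, 60)]
60 -1 True True 55 [(0.47, -0.13, -165), (0.47, -0.13, -120), (0.47, -0.13, -75), (0.47, -0.13, 60)]
75 1 True True 36 [(0.47, -0.13, -135), (0.47, -0.13, -90), (0.47, -0.13, 60), (0.47, -0.13, 105)]
75 -1 True True 36 [(0.47, -0.13, -135), (0.47, -0.13, -90), (0.47, -0.13, 60), (0.47, -0.13, 105)]
90 1 True True 13 [(0.47, -0.13, -105), (0.47, -0.13, 75), (0.45, 0.0, -105), (0.45, 0.0, 60)]
90 -1 True True 13 [(0.47, -0.13, -105), (0.47, -0.13, 75), (0.45, 0.0, -105), (0.45, 0.0, 60)]
```

```bash
cat >> h.py <<'E'
from scipy.optimize import least_squares
def rim(P,c0,h,ro,ri,tag=""):
    # mean-radius circle fit on points near rim height
    Q=P.reshape(-1,3); Q=Q[~np.isnan(Q[:,0])]
    r=np.hypot(*(Q[:,:2]-c0).T); Q=Q[(abs(Q[:,2]-h)<.004)&(r<ro+.012)&(r>ri-.012)]
    f=lambda c:np.hypot(*(Q[:,:2]-c).T)-(ro+ri)/2
    c=least_squares(f,c0,loss="soft_l1",f_scale=.0015).x; e=f(c)
    print(tag,"rim",c.round(4),"n",len(Q),"z",np.median(Q[:,2]).round(4),"bias",np.median(e).round(4),"mad",np.median(abs(e)).round(4))
    return c
E
python3 - <<'E'
from h import *
for nm,c,h,ro,ri in(("jacket",(.495,.297),.07,.042,.0385),("liner",(.54,-.238),.097,.033,.030)):
    bot.move_to([*c,.25],down(np.pi)); bot.hold(.2)
    p,P=cloud("wrist"); save(p,f"w_{nm}.png"); rim(P,np.array(c),h,ro,ri,nm)
s=telemetry.sense(); print(s["t"],s["tool_pos"],s["ee_rot"])
E
python3 -c "
import cv2
cv2.imwrite('pics/w1.png',cv2.resize(cv2.hconcat([cv2.imread('pics/w_jacket.png'),cv2.imread('pics/w_liner.png')]),(800,250)))"
```

```text
jacket rim [0.496  0.2971] n 699 z 0.0701 bias -0.0005 mad 0.001
liner rim [ 0.5403 -0.2386] n 566 z 0.0971 bias -0.0004 mad 0.0008
3.9333 [ 0.54025512 -0.23731973  0.25003111] [-5.95124936e-04  9.99999823e-01  2.07645463e-05  1.05628496e-05]
```

View pics/w1.png

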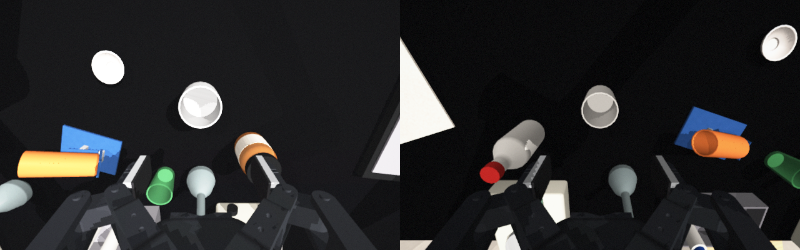

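The wrist views show the jacket rim near (200,105) in the left half and the liner rim near (600,107) in the right half. Both are clear all round for a grasp along y. Next I grasp the liner.

```bash
cat >> h.py <<'E'
def st(tag):
    s=telemetry.sense(); print(tag,"t",round(s["t"],2),"pos",np.round(s["tool_pos"],4),"F",np.round(s["force"],1),"M",np.round(s["ft_torque"],2),"open",round(s["opening"],4),"grip",round(s["grip_force"],1)); return s
def lower(xy,z0,z1,q,df=4,step=.001):
    # straight guarded descent; stops on contact
    bot.movel([*xy,z0],q,.08); bot.hold(.2); f0=telemetry.sense()["force"][2]; z=z0
    while z>z1+1e-6:
        z=max(z-step,z1); bot.movel([*xy,z],q,.025); s=telemetry.sense()
        if s["force"][2]-f0>df: break
    st("lowered, target z %.4f f0 %.1f"%(z,f0)); return z
E
python3 - <<'E'
from h import *
q=down(np.pi); x,y=.5403,-.2386
bot.movel([x,y,.14],q,.2); bot.movel([x,y,.067],q,.1); st("at")
effector.set_gripper(.05); st("grip")
bot.movel([x,y,.10],q,.1); st("lift")
bot.movel([x,y,.25],q,.2); bot.hold(.2); st("up")
p,P=cloud("wrist"); save(p,"w_lift.png"); np.savez("/tmp/l",P=P)
c=rim(P,np.array([x,y]),.25+.03,.033,.03,"held")
p,P=cloud("top"); save(p,"top2.png")
E
```

```text
at t 5.52 pos [ 0.5409 -0.239   0.0678] F [ 0.8  0.2 -0.2] M [-0.   -0.01 -0.02] open 0.0854 grip 0.0
grip t 5.85 pos [ 0.5416 -0.2393  0.0685] F [ 0.  -0.4  5.6] M [ 0.06 -0.01 -0.01] open 0.0633 grip 66.5
lift t 6.33 pos [ 0.5402 -0.2385  0.0997] F [-0.2 -0.9 -1.4] M [-0.02 -0.03 -0.03] open 0.0636 grip 65.9
up t 7.43 pos [ 0.5395 -0.2382  0.2484] F [ 0.6  0.6 -0.9] M [ 0.02 -0.03  0.01] open 0.0635 grip 65.9
held rim [ 0.5386 -0.2379] n 3043 z 0.2773 bias 0.0001 mad 0.0009
```

View pics/w_lift.png

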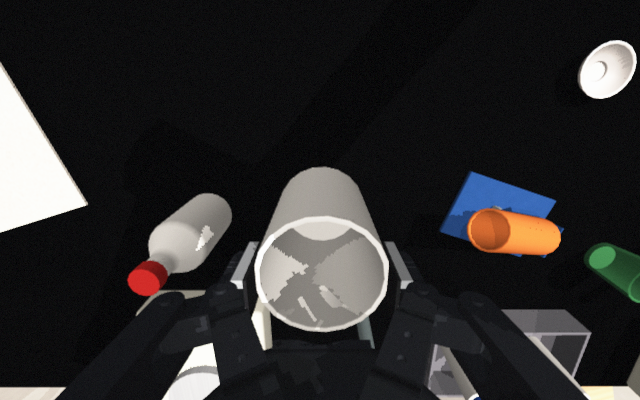

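The liner hangs upright between the pads, rim centred near (322,273). Next I move it over the jacket and lower it in.

```bash
python3 - <<'E'
from h import *
q=down(np.pi); tx=np.array([.4969,.2968])
bot.movel([*tx,.25],q,.27); bot.movel([*tx,.195],q,.1); bot.hold(.3); s=st("hover")
p,P=cloud("wrist"); save(p,"w_hov.png"); c=rim(P,np.array(s["tool_pos"][:2]),s["tool_pos"][2]+.029,.033,.03,"held")
rim(P,np.array([.496,.2971]),.07,.042,.0385,"jacket")
xy=tx+(tx-np.array(s["tool_pos"][:2]))
z=lower(xy,.09,.069,q,df=4)
s=st("end"); p,P=cloud("wrist"); save(p,"w_in.png"); rim(P,np.array(s["tool_pos"][:2]),s["tool_pos"][2]+.029,.033,.03,"held")
rim(P,np.array([.496,.2971]),.07,.042,.0385,"jacket")
E
```

```text
hover t 10.68 pos [0.4973 0.297  0.1956] F [ 0.6 -0.1 -1.2] M [-0.06  0.02  0.02] open 0.0636 grip 65.9
held rim [0.4959 0.2973] n 3734 z 0.2241 bias -0.0002 mad 0.0009
jacket rim [0.4964 0.297 ] n 557 z 0.0701 bias -0.0001 mad 0.0009
lowered, target z 0.0720 f0 -1.4 t 16.89 pos [0.4967 0.2967 0.0724] F [-1.1 -1.1  3.4] M [-0.19  0.23 -0.06] open 0.0634 grip 66.3
end t 16.89 pos [0.4967 0.2967 0.0724] F [-1.1 -1.1  3.4] M [-0.19  0.23 -0.06] open 0.0634 grip 66.3
held rim [0.4953 0.297 ] n 3758 z 0.101 bias -0.0002 mad 0.0009
jacket rim [0.495  0.2968] n 2855 z 0.07 bias -0.0028 mad 0.0028
```

View pics/w_in.png

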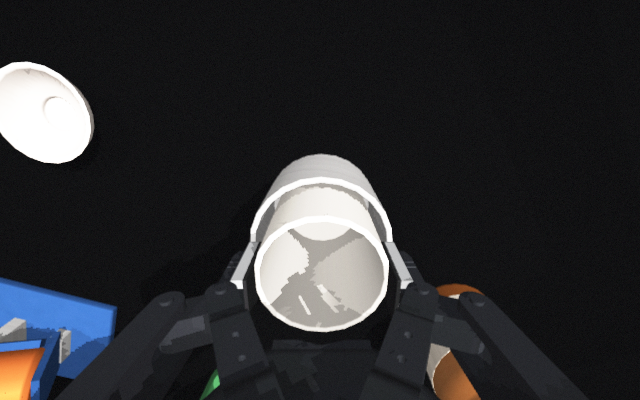

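The liner is inside the jacket. Its rim at (321,273) is concentric, at z = 0.101, which is the seated height. I release it and then measure the insert.

```bash
cat >> h.py <<'E'
def insfit(p,P):
    m=cv2.inRange(cv2.cvtColor(p,cv2.COLOR_RGB2HSV),(3,150,80),(16,255,255)).astype(bool); Q=P[m]; Q=Q[~np.isnan(Q[:,0])]
    Q=Q[(Q[:,0]>.5)&(Q[:,0]<.72)&(abs(Q[:,1])<.13)&(Q[:,2]>.02)]
    c=np.cos(np.radians(25)); s=np.sin(np.radians(25))
    ax=lambda x:np.array([np.cos(x[0])*c,np.sin(x[0])*c,s])
    def f(x):
        return np.linalg.norm(np.cross(Q-[x[1],x[2],.045],ax(x)),axis=1)-.0255
    x=least_squares(f,[np.radians(-108),.636,.066],loss="soft_l1",f_scale=.001).x
    t=(Q-[x[1],x[2],.045])@ax(x); ok=abs(f(x))<.003
    print("az",np.degrees(x[0]).round(2),"foot",x[1:].round(4),"n",len(Q),"s",np.percentile(t[ok],[0,1,99,100]).round(4),"res",np.median(abs(f(x))).round(4)); return x
E
python3 - <<'E'
from h import *
q=down(np.pi); s=telemetry.sense(); xy=s["tool_pos"][:2]
bot.movel([xy[0],xy[1],.0710],q,.02); st("press")
effector.set_gripper(.085); st("open")
bot.movel([xy[0],xy[1],.13],q,.1); bot.movel([xy[0],xy[1],.25],q,.2); bot.hold(.2)
p,P=cloud("wrist"); rim(P,np.array([.4953,.297]),.101,.033,.03,"liner"); rim(P,np.array([.496,.297]),.07,.042,.0385,"jacket")
bot.move_to([.60,.0,.25],q); bot.hold(.25); st("look")
p,P=cloud("wrist"); save(p,"w_ins.png"); insfit(p,P)
E
```

```text
press t 17.19 pos [0.4968 0.2967 0.0724] F [-4.1 -2.5 10.3] M [-0.46  0.78 -0.03] open 0.0636 grip 67.2
open t 17.54 pos [0.4966 0.2966 0.0707] F [-0.2 -0.2  0.3] M [-0.05  0.02  0.04] open 0.0852 grip 0.0
liner rim [0.4964 0.2973] n 573 z 0.1011 bias -0.0004 mad 0.0008
jacket rim [0.4959 0.2971] n 638 z 0.0701 bias -0.0011 mad 0.0013
look t 20.73 pos [0.5999 0.0012 0.2501] F [ 0.9 -0.6 -0.5] M [-0.    0.02 -0.01] open 0.0849 grip 0.0
az -108.66 foot [0.638 0.063] n 4403 s [0.004  0.007  0.1269 0.1274] res 0.0004
```

View pics/w_ins.png

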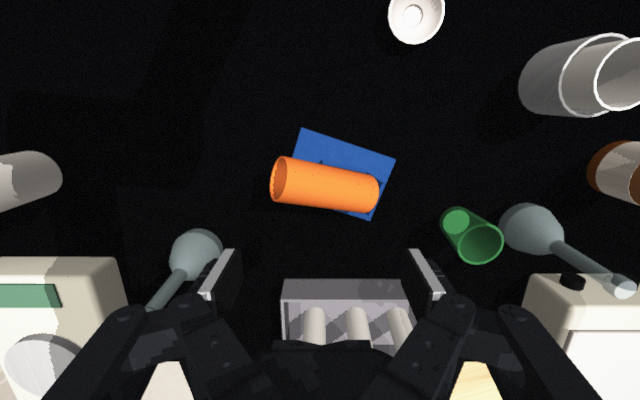

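The insert lies clear at pixels (272–380, 157–213), mouth to the left, and the cylinder fit is clean with a residual of 0.4 mm. Next I grasp it at its free end with the tool tilted.

```bash
cat > g.py <<'E'
from h import *
rd=np.radians; az=rd(-108.66); foot=np.array([.638,.063,.045])
a=np.array([np.cos(az)*np.cos(rd(25)),np.sin(az)*np.cos(rd(25)),np.sin(rd(25))])
def plan(alpha,sg,s=.110,off=.022):
    q=tilt(az+np.pi,rd(25+alpha),sg); R=Rn.from_quat(q).as_matrix(); tcp=foot+a*s+R[:,2]*off
    k=np.cross(a,[0,0,1]); k/=np.linalg.norm(k); R0=Rn.from_rotvec(k*rd(65))*Rn.from_quat(q)
    pt=R.T@(foot-tcp); return q,R,tcp,R0,pt
def up(R0,pt,yaw,f):
    r=Rn.from_euler("z",yaw)*R0; return np.array(f)-r.apply(pt), r.as_quat()
E
python3 - <<'E'
from g import *
for al in(20,30,40):
  for sg in(1,-1):
    q,R,tcp,R0,pt=plan(al,sg); j=[bot.solve_ik(tcp-R[:,2]*.1,q),bot.solve_ik(tcp,q),bot.solve_ik(tcp+[0,0,.1],q)]
    if any(x is None for x in j): print(al,sg,"no"); continue
    L=[]
    for sp in((.47,-.12),(.5,-.15),(.47,-.05)):
      for y in range(-180,180,15):
        js=[bot.solve_ik(*up(R0,pt,rd(y),(*sp,z))) for z in(.001,.08)]
        if all(x is not None for x in js): L.append((round(float(np.abs(np.array(js[1])-j[2]).max()),2),sp,y))
    print(al,sg,np.round(j[1],2),sorted(L)[:3])
E
```

```text
20 1 [-0.5   0.63 -0.2   0.92  0.77 -1.82] [(0.91, (0.47, -0.05), 75), (0.94, (0.5, -0.15), 60), (0.96, (0.47, -0.12), 60)]
20 -1 [-0.5   0.63 -0.2   0.92  0.77  1.32] [(0.91, (0.47, -0.05), 75), (0.94, (0.5, -0.15), 60), (0.96, (0.47, -0.12), 60)]
30 1 [-0.44  0.56 -0.21  0.88  0.61 -1.71] [(0.91, (0.47, -0.12), 60), (0.91, (0.5, -0.15), 60), (0.99, (0.47, -0.05), 60)]
30 -1 [-0.44  0.56 -0.21  0.88  0.61  1.44] [(0.91, (0.47, -0.12), 60), (0.91, (0.5, -0.15), 60), (0.99, (0.47, -0.05), 60)]
40 1 [-0.36  0.52 -0.2   0.86  0.44 -1.61] [(0.93, (0.47, -0.12), -30), (0.95, (0.5, -0.15), -30), (0.97, (0.47, -0.05), -15)]
40 -1 [-0.36  0.52 -0.2   0.86  0.44  1.53] [(0.93, (0.47, -0.12), -30), (0.95, (0.5, -0.15), -30), (0.97, (0.47, -0.05), -15)]
```

```bash
python3 - <<'E'
from g import *
q,R,tcp,R0,pt=plan(30,-1)
bot.move_to(tcp-R[:,2]*.1,q); bot.hold(.1); bot.movel(tcp-R[:,2]*.03,q,.15); bot.movel(tcp,q,.08); st("at")
effector.set_gripper(.035); st("grip")
bot.movel(tcp+[0,0,.02],q,.06); st("lift")
bot.movel(tcp+[0,0,.1],q,.15); st("up")
p,r=up(R0,pt,rd(60),(.47,-.12,.06)); bot.movel(p,r,.12); bot.hold(.3); st("upright")
print(p); a1,_=cloud("scene"); save(a1,"s_up.png"); w,P=cloud("wrist"); save(w,"w_up.png"); np.savez("/tmp/u",p=a1,w=w,P=P)
cv2.imwrite("pics/up.png",cv2.hconcat([cv2.resize(cv2.imread("pics/s_up.png")[100:300,150:450],(600,400)),cv2.imread("pics/w_up.png")[:,220:420]]))
E
```

```text
at t 23.31 pos [ 0.6103 -0.0197  0.0738] F [-0.5 -0.8 -0.6] M [-0.45  0.17  0.02] open 0.0849 grip 0.0
grip t 23.73 pos [ 0.6096 -0.02    0.074 ] F [-4.3 -2.3  5.1] M [-0.32  0.59  0.31] open 0.0505 grip 61.2
lift t 24.21 pos [ 0.6106 -0.0197  0.0939] F [-0.3 -0.4 -0.9] M [-0.63  0.21 -0.01] open 0.0504 grip 62.2
up t 24.89 pos [ 0.6097 -0.0194  0.1725] F [-0.3  0.1 -1.9] M [-0.61  0.23 -0.04] open 0.0502 grip 62.2
upright t 26.84 pos [ 0.4776 -0.1284  0.1511] F [-0.6 -0.1 -1.4] M [0.42 0.34 0.01] open 0.0507 grip 62.3
[ 0.47726579 -0.12825884  0.15094744]
```

View pics/up.png

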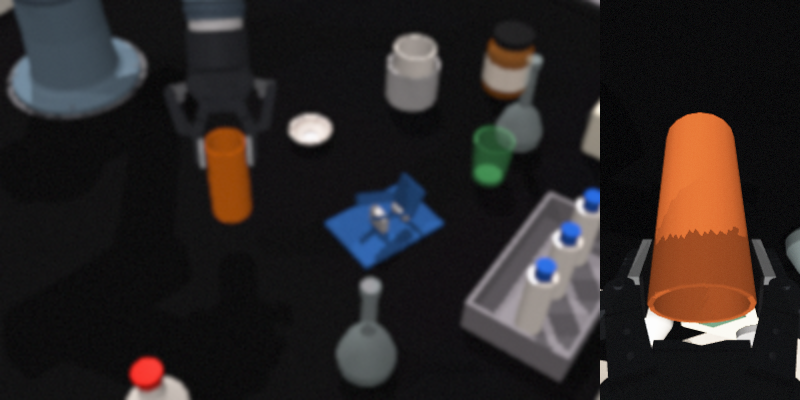

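The insert is held roughly upright (scene crop, 205–250 × 130–222). It is clear of everything, and the liner sits in the jacket. I fit its axis, correct the tilt and lower it.

```bash
python3 - <<'E'
from g import *
d=np.load("/tmp/u.npz"); m=cv2.inRange(cv2.cvtColor(d["w"],cv2.COLOR_RGB2HSV),(3,130,60),(16,255,255)).astype(bool)
Q=d["P"][m]; Q=Q[~np.isnan(Q[:,0])]; Q=Q[(np.hypot(Q[:,0]-.47,Q[:,1]+.12)<.05)]
ax=lambda x:np.array([x[2],x[3],1])/np.sqrt(1+x[2]**2+x[3]**2)
f=lambda x:np.linalg.norm(np.cross(Q-[x[0],x[1],.06],ax(x)),axis=1)-.0255
x=least_squares(f,[.47,-.12,0,0],loss="soft_l1",f_scale=.001).x; ok=abs(f(x))<.0025
print("foot xy",x[:2],"tilt deg",np.degrees(x[2:]),"z range",np.percentile(Q[ok][:,2],[0,1,99,100]).round(4),ok.mean(),len(Q))
A=ax(x); corr=Rn.from_rotvec(np.cross(A,[0,0,1])); print("corr deg",np.degrees(corr.magnitude()))
q,R,tcp,R0,pt=plan(30,-1); p,r=up(R0,pt,rd(60),(.47,-.12,.06))
if corr.magnitude()<rd(6):
    f0=np.array([*x[:2],.06]); p2=f0+corr.apply(p-f0); r2=(corr*Rn.from_quat(r)).as_quat()
    bot.movel(p2,r2,.05)
    np.savez("/tmp/pl",r=r2,p=p2)
    z=lower(p2[:2],p2[2]-.048,p2[2]-.066,r2,df=3)
E
```

```text
foot xy [ 0.47143152 -0.12177476] tilt deg [0.14435752 0.63244732] z range [-0.0006  0.068   0.187   0.1877] 0.8667951479424102 17642
corr deg 0.6486715440411884
lowered, target z 0.0899 f0 -1.3 t 31.39 pos [ 0.4775 -0.1296  0.0905] F [-2.5  0.1  4.4] M [ 0.2   0.58 -0.13] open 0.0502 grip 62.9
```

```bash
python3 - <<'E'
from g import *
d=np.load("/tmp/pl.npz"); r=d["r"]; z=Rn.from_quat(r).as_matrix()[:,2]
s=telemetry.sense(); p=np.array([d["p"][0],d["p"][1],.0894]); bot.movel(p,r,.02); bot.hold(.1)
st("pressed"); effector.set_gripper(.085); st("open")
bot.movel(p-z*.05,r,.08); bot.movel(p-z*.12,r,.2)
q=down(np.pi); bot.move_to([.472,-.122,.27],q); bot.hold(.3); st("above")
w,P=cloud("wrist"); save(w,"w_st.png"); rim(P,np.array([.4715,-.122]),.126,.0255,.0225,"insert")
t,_=cloud("scene"); save(t,"s_st.png")
cv2.imwrite("pics/st.png",cv2.resize(cv2.hconcat([cv2.imread("pics/s_st.png"),cv2.imread("pics/w_st.png")]),(800,250)))
E
```

```text
pressed t 31.74 pos [ 0.4777 -0.1298  0.0906] F [-4.5  1.5  9.4] M [ 0.1   0.69 -0.2 ] open 0.0503 grip 63.4
open t 32.18 pos [ 0.477  -0.1292  0.0892] F [ 0.3 -0.4  0.2] M [ 0.34  0.24 -0.04] open 0.0847 grip 0.0
above t 34.75 pos [ 0.4716 -0.1214  0.2699] F [ 0.8  0.3 -0.4] M [-0.02  0.02 -0.02] open 0.0852 grip 0.0
insert rim [ 0.4709 -0.1215] n 452 z 0.1261 bias -0.0004 mad 0.0008
```

View pics/st.png

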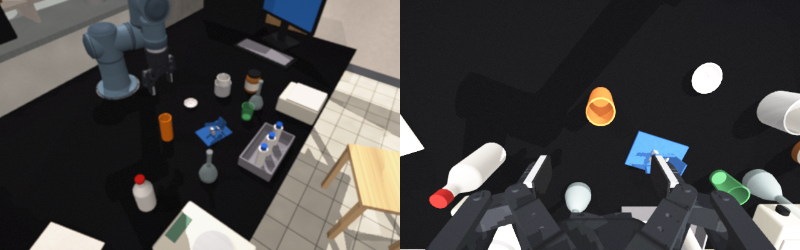

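The insert stands upright and free on the bare bench (scene crop at (166,127); wrist rim at (600,105)), rim z = 0.126. I pick it up from above.

```bash
python3 - <<'E'
from g import *
q=down(np.pi); x,y=.4709,-.1215
bot.movel([x,y,.17],q,.2); bot.movel([x,y,.097],q,.1); effector.set_gripper(.035); g=st("grip")
bot.movel([x,y,.13],q,.08); bot.movel([x,y,.26],q,.2)
T=np.array([.4964,.2973]); bot.movel([*T,.26],q,.25); bot.movel([*T,.245],q,.1); bot.hold(.3); s=st("hover")
w,P=cloud("wrist"); save(w,"w_h2.png"); h=rim(P,np.array(s["tool_pos"][:2]),s["tool_pos"][2]+.126-g["tool_pos"][2],.0255,.0225,"held")
l=rim(P,T,.101,.033,.030,"liner"); print("delta",l-h)
E
```

```text
grip t 36.81 pos [ 0.472 -0.122  0.098] F [ 0.1 -0.5  6.1] M [ 0.04 -0.   -0.  ] open 0.0491 grip 62.6
hover t 40.6 pos [0.4966 0.2974 0.2455] F [ 0.3 -0.6 -1.2] M [ 0.02 -0.01 -0.02] open 0.0492 grip 62.1
held rim [0.4954 0.2977] n 3045 z 0.2733 bias -0.0001 mad 0.0009
liner rim [0.4968 0.2974] n 341 z 0.1011 bias -0.0001 mad 0.0008
delta [ 0.00141081 -0.00033087]
```

View pics/w_h2.png

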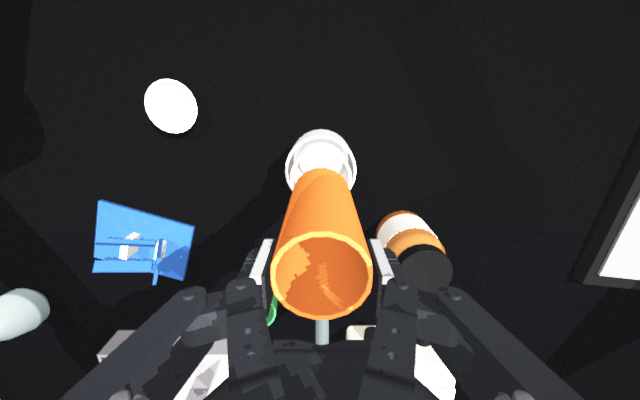

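The insert is held upright with its rim at (321,275), over the liner rim at (321,165). The remaining offset is about 1 mm. I lower it.

```bash
python3 - <<'E'
from g import *
q=down(np.pi); xy=[.4972,.2971]
for z in(.2,.188,.175,.15):
    bot.movel([*xy,z],q,.08); s=telemetry.sense()
    if s["force"][2]>2.5 or np.hypot(*s["force"][:2])>4: st("EARLY"); raise SystemExit
z=lower(xy,.115,.103,q,df=3)
s=telemetry.sense(); w,P=cloud("wrist"); save(w,"w_in2.png"); rim(P,np.array(s["tool_pos"][:2]),.134,.0255,.0225,"ins"); rim(P,np.array([.4964,.2973]),.101,.033,.03,"liner")
E
```

```text
lowered, target z 0.1050 f0 -0.5 t 45.72 pos [0.4976 0.2971 0.106 ] F [-0.8 -0.9  5.2] M [-0.21  0.29  0.02] open 0.0492 grip 62.7
ins rim [0.4964 0.2975] n 3049 z 0.1339 bias -0.0001 mad 0.0009
liner rim [0.4958 0.2971] n 1934 z 0.1011 bias -0.0068 mad 0.0068
```

The rim is at 0.134, which is the seated height. I release, back off and check.

```bash
python3 - <<'E'
from g import *
q=down(np.pi); xy=[.4972,.2971]
bot.movel([*xy,.1045],q,.02); effector.set_gripper(.085); st("open")
bot.movel([*xy,.165],q,.08); bot.movel([*xy,.28],q,.2); bot.hold(.3)
w,P=cloud("wrist"); save(w,"w_f.png"); rim(P,np.array([.4964,.2973]),.134,.0255,.0225,"ins"); rim(P,np.array([.4964,.2973]),.101,.033,.03,"liner"); rim(P,np.array([.496,.297]),.07,.042,.0385,"jacket")
bot.move_to([.3,.35,.3],q); t,_=cloud("scene"); save(t,"s_f.png"); t,_=cloud("top"); save(t,"t_f.png"); st("end")
cv2.imwrite("pics/f.png",cv2.resize(cv2.hconcat([cv2.imread("pics/s_f.png"),cv2.imread("pics/t_f.png")]),(800,250)))
E
```

```text
open t 46.47 pos [0.4971 0.2971 0.1042] F [-0.2 -0.1  0.4] M [ 0.02 -0.01  0.  ] open 0.0848 grip 0.0
ins rim [0.4977 0.2974] n 448 z 0.1341 bias -0.0004 mad 0.0008
liner rim [0.4963 0.2973] n 428 z 0.1012 bias -0.0011 mad 0.0011
jacket rim [0.497  0.2971] n 459 z 0.0701 bias -0.0002 mad 0.0011
end t 49.38 pos [0.3015 0.35   0.2997] F [ 0.6 -0.3  1. ] M [ 0.02 -0.02 -0.  ] open 0.085 grip 0.0
```

View pics/f.png

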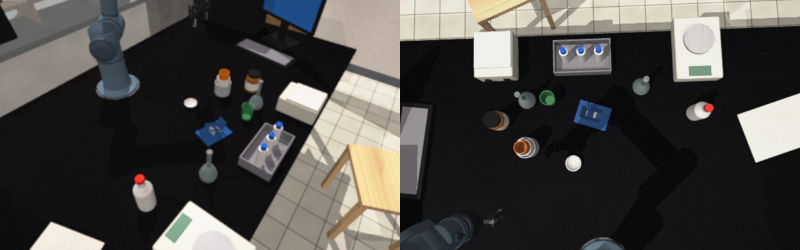

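The nested bath stands at (223,84) in the scene view and (526,148) in the top view. The rims are at 0.134, 0.101 and 0.070 m as specified, and the other labware is undisturbed.

```bash
python3 -c "
from plant import bot
print(bot.sign_off())"
```

```text
the job is handed in; nothing more can be done
None
```

The sample bath is assembled and handed in at about 49 s: the liner is seated in the jacket, and the insert was stood upright on the bench, released, picked up again and seated in the liner, with the other labware undisturbed.

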